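# Find the cap that screws home on the thread gauge

### The arm

A 6-joint arm with a two-finger parallel gripper is mounted at the origin on a cart in front of the work surface, level with it; the furniture and walls round the work are solid. World frame = base frame: x ahead of the robot, y to its left, z up, the work surface at z = 0. Lengths are in m, angles in rad, forces in N, time in s.
With the tool pointing down it reaches from about 0.25 to 0.775 m from the base axis. Payload 4 kg.
Tool frame: the origin (TCP) lies midway between the tips of the shut fingers; the grasp point (between the pads) lies 19 mm behind it (robot.tcp_to_grasp is the distance from the TCP to the grasp point, in m); z points along the fingers, y is the line along which they close (so a half turn about z gives the same grasp; the last joint's range is limited). The gripper opens to 94 mm and grips with 3 to 60 N. Pads are 16 mm wide; open, the fingers measure 119 mm over their backs; the gripper's body (75 mm by 177 mm) begins 78 mm behind the grasp point.
Start: joints at [-1.244, 0.087, 1.371, -0, 1.684, -0.103], TCP at [0.229, -0.5, 0.206] pointing down, gripper open.
Joint ranges: [-3.1, 3.1], [-0.76, 2.03], [0.27, 2.55], [-1.08, 4.22], [0.17, 2.65], [-2.57, 2.57]. Speed limits (rad/s): [2.79, 2.79, 3.14, 3.14, 3.14, 3.14].

### API

Orientations are given as [roll, pitch, yaw] about the fixed x, y, z axes, in that order (R = Rz(yaw) Ry(pitch) Rx(roll)).
In Python, from bench import robot, viewer gives the robot as it stands. The module is installed in compiled form; this text tells all that it offers.
- The arm moves only by the shell command python3 -m handwheel 'ROWS' [OPENING]. ROWS is JSON, a list of rows, each a list of 6 numbers: the shift along the tool's x, y, z in units of 0.2 m (1.0 is 0.2 m), then the turn, a rotation vector about the tool's x, y, z in units of 30 degrees (1.0 is 30 degrees). In form: [[x, y, z, wx, wy, wz], ...]. A call has 1 to 10 rows; each row is the pose to reach, as a shift and turn from the pose commanded when the call began, along the tool's axes at that moment; what a row does not reach only later rows make up. A row lasts 1/12 s, in which the tool goes at most 41.7 mm and 7.16 degrees, less where a joint would pass 70% of its speed; a pose out of reach is approached as far as the arm can. A call with a number of a shift or a turn outside -1 to 1 is refused whole. A call with a gripper value outside its range is refused whole. OPENING is the gripper's target within -1 to 1 (shut at 1, half-way at 0, fully open at -1), set as the call begins (- or left out, the last holds). The fingers move at their own pace and stop on an object; the grip force is fixed at half the most. Time passes only in rows, so rows that repeat a pose let the fingers close. It gives the time, the measured TCP pose, the force, the opening and the grip force at its end, in the units of the state.
- robot.get_obs(): the state, without advancing time (a new reading comes with each control period).
- viewer.snapshot(name): name is "scene" or "top"; returns the picture (400x640x3 uint8, red, green, blue); there is no depth.
- viewer.calibration(name): a dict with "fx", "fy", "cx", "cy" (pixels), "R" (3x3) and "t" (3): a world point X has camera coordinates R X + t. Camera axes: x right, y down, z forward; pixel columns grow to the right and rows downward; lengths in m; the calibration is good to about 2 mm. A picture is of the moment at which its call begins. calibration takes no time and is no camera call.
- robot.close_job(): hands the job in; it is judged then, once.
The state is a dict: "time": time; "joint_positions": joint angles; "qvel": joint speeds; "joint_torque": joint torques, N m; "tool_pos": TCP position; "ee_rot": TCP orientation; "wrist_force": force on the tool from outside, world axes, zero at the start; "wrist_torque": the same for the moment, N m; "width": finger opening in m; "finger_force": force on a finger pad.
Only numpy, scipy, OpenCV 4.12 (cv2) and the standard library are available. Lean on these libraries where they do the work, as an engineer would, in place of code of your own. Each camera call takes 0.05 s, during which the arm holds its last target. There are 200 camera calls.

### The job

Two spool caps look alike but only one fits the thread gauge: try them on it, setting the cap's lugs in the slots and turning clockwise. Leave the one that turns fully home, skirt down on the shoulder, screwed on the gauge, and put the one that stops short in the tray. Turn by feel and force nothing, and leave the other things where they are.

Things in the scene. Friction and masses are not known exactly. Their poses are not given: they have to be found in the camera images.
- gauge: thread gauge fixed to the table: grey base plate 90 x 90 x 14 mm, steel shoulder 56 mm wide whose top is 20 mm above the origin, steel post 36 mm wide on it. Origin: centre of the underside, z up. The cap that fits turns 1.40 rad clockwise (seen from above) from the slots until its rim sits on the shoulder (20 mm) and its bar lies along the gauge's x (two dark marks on the base); a hard stop follows 0.09 rad further
- post_top (a point): centre of the post's flat end, 40 mm above the gauge's origin (small pins stand up to 12 mm out of it); axes as the gauge. Two slots, each taking a lug with about 0.2 rad to spare either way, open here 1.40 rad counter-clockwise from the gauge's +x and -x: with the bar in line with them a cap drops until its rim is 27 mm above the gauge's origin; elsewhere the lugs rest on the end, rim at 36 mm
- thread (a point): point on the gauge's axis 30 mm above its origin, where two grooves fall clockwise from the slots, 5.4 mm a radian, with 1.6 mm up-and-down play; side play 1.5 mm. The cap that does not fit meets a hard stop inside 0.45 to 0.9 rad from the slots, its rim still 22 to 25 mm up (10 N there is plenty; 45 N is forcing it). To take it off, turn it back counter-clockwise to the slots and lift it
- cap_1: one of two caps that look alike, dark knurled steel, mouth down: skirt 46 mm wide, 38 mm high, bore 39 mm, flared at the rim to 51 outside, 44 inside; on top a grip bar 40 mm long (cap's x), 12 mm wide (y), 35 to 54 mm above the origin (centre of the rim, z up). Inside, at 6 mm height, two 4 mm inward lugs lie under the bar's ends (+x and -x; half turns are alike). 0.12 kg. The number does not tell if it fits
- cap_2: one of two caps that look alike, dark knurled steel, mouth down: skirt 46 mm wide, 38 mm high, bore 39 mm, flared at the rim to 51 outside, 44 inside; on top a grip bar 40 mm long (cap's x), 12 mm wide (y), 35 to 54 mm above the origin (centre of the rim, z up). Inside, at 6 mm height, two 4 mm inward lugs lie under the bar's ends (+x and -x; half turns are alike). 0.12 kg. The number does not tell if it fits
- tray: grey open plastic tray fixed to the table, left of the gauge, 110 x 110 mm, walls 30 mm high and 4 mm thick, floor 4 mm thick. Origin: centre of the underside, z up
- bobbin: upright spool of copper wire, 67 mm across and 74 mm high; origin at the centre of its underside; a bystander, to be left where it is
- pliers: pliers with red grips lying flat, 49 x 158 x 11 mm, length along y; origin at the centre of the underside; a bystander, to be left where it is
Things that resemble listed ones, but are neither listed nor needed, are in the scene too. What is shaped like the cap_2 but red is not meant.

How it is judged:
At the end, for the whole second after the job is handed in: One cap is screwed home on the gauge (centred within 4 mm, rim within 2 mm of the shoulder, bar within 0.2 rad of the gauge's x, upright) and the other lies in the tray, on its floor (origin under 28 mm above the tray's underside); both at rest (((horizontal distance between cap_1 and gauge below 0.004 m and z of cap_1 in the frame of gauge below 0.022 m and angle between the x axis of cap_1 and the x axis of gauge, either way round below 0.2 rad and angle between cap_1's own z axis and vertical below 0.08 rad and linear speed of each of cap_1, cap_2 below 0.02 m/s and x of cap_2 in the frame of tray between -0.051 and 0.051 m and y of cap_2 in the frame of tray between -0.051 and 0.051 m and z of cap_2 in the frame of tray between -0.002 and 0.028 m) or (horizontal distance between cap_2 and gauge below 0.004 m and z of cap_2 in the frame of gauge below 0.022 m and angle between the x axis of cap_2 and the x axis of gauge, either way round below 0.2 rad and angle between cap_2's own z axis and vertical below 0.08 rad and linear speed of each of cap_2, cap_1 below 0.02 m/s and x of cap_1 in the frame of tray between -0.051 and 0.051 m and y of cap_1 in the frame of tray between -0.051 and 0.051 m and z of cap_1 in the frame of tray between -0.002 and 0.028 m))); the robot touches nothing.
It fails at once if a cap is forced: more than 45 N between it and the gauge (contact force between any of cap_1, cap_2 and gauge above 45 N).
It fails at once if the bobbin or the pliers are moved more than 40 mm (distance of any of bobbin, pliers from where it was at the start of the episode above 0.04 m).
It also fails if it takes over 72 s, if anything falls off the work surface, if the arm or the gripper's body presses on something with over 40 N, if the wrist force passes 120 N, or if a joint passes its speed limit or range.

## Working session

There is one attempt and no reset: what is moved stays moved. The work goes in short steps, Python scripts to look and compute and a shell command to move; the robot and the scene stay as the last step left them, time stands still between calls to the robot, and variables do not carry over. Pictures are saved under pics/ and viewed, at most 10 in all, crops included, and the job is handed in when it is done.

```bash
mkdir -p pics
python3 - <<'E'
from bench import robot, viewer
import cv2,numpy as np
for n in("scene","top"):
    im=viewer.snapshot(n); np.save(n+".npy",im); cv2.imwrite(f"pics/{n}0.png",im[...,::-1])
    c=viewer.calibration(n); print(n,{k:np.round(v,3).tolist() for k,v in c.items()})
o=robot.get_obs(); print(o)
E
```

```text
scene {'fx': 379.651, 'fy': 379.651, 'cx': 319.248, 'cy': 204.802, 'R': [[-0.848, -0.529, 0.016], [-0.337, 0.517, -0.787], [0.408, -0.673, -0.617]], 't': [0.588, 0.175, 0.833]}
top {'fx': 414.846, 'fy': 414.846, 'cx': 314.763, 'cy': 201.415, 'R': [[-0.015, -1.0, -0.016], [-0.989, 0.017, -0.149], [0.149, 0.014, -0.989]], 't': [0.153, 0.596, 1.243]}
{'time': 0.1, 'joint_positions': array([-1.24409976e+00,  8.78780005e-02,  1.37211624e+00, -3.25399409e-05,
        1.68358413e+00, -1.03103111e-01]), 'qvel': array([-0.00166535, -0.00212377, -0.00404305, -0.00067038,  0.00055441,
        0.00142843]), 'joint_torque': array([ 1.83315758e-03, -3.41253304e+01, -3.03302658e+01,  7.19784200e-02,
        3.04274890e-02, -9.93321282e-05]), 'tool_pos': array([ 0.22900194, -0.4995101 ,  0.20441625]), 'ee_rot': array([-3.13961415e+00, -1.72202431e-04,  4.29795878e-01]), 'wrist_force': array([ 0.06161327, -0.13405919,  0.67044511]), 'wrist_torque': array([ 0.02189716,  0.03396817, -0.00938231]), 'finger_force': 0.0, 'width': 0.0939945059998464}
```

View pics/top0.png

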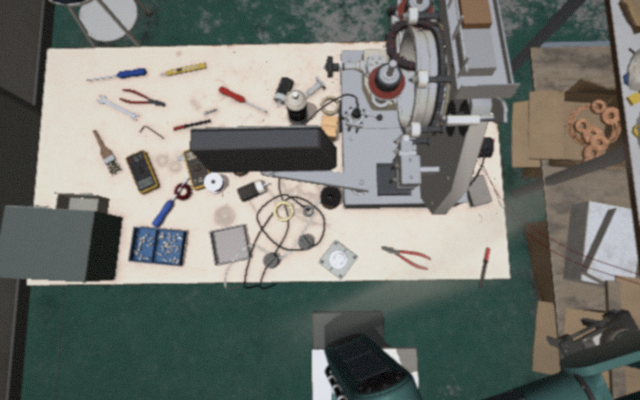

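View pics/scene0.png

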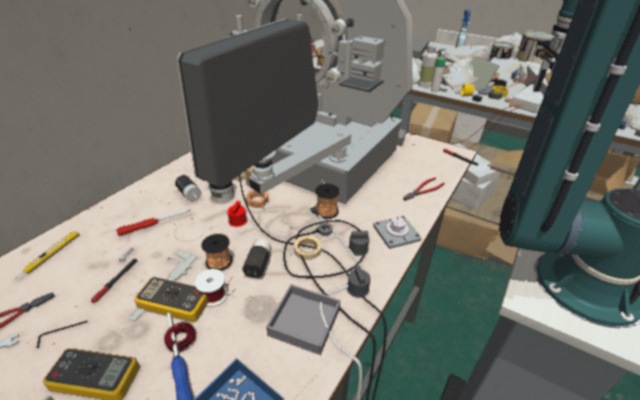

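The top view shows the tray at (230,244) and the gauge at (338,259). Dark caps are at (306,240) and (271,261), which match scene (360,240) and (360,280). Lookalikes are the red cap at scene (237,213), a black cylinder at scene (257,258), and the bobbin at top (331,196). I choose the two dark caps and check them in one crop.

```bash
cat > h.py <<'E'
import numpy as np,cv2
from bench import viewer
def ray(n,uv,z):
    c=viewer.calibration(n);R=np.array(c["R"]);t=np.array(c["t"])
    d=R.T@np.array([(uv[0]-c["cx"])/c["fx"],(uv[1]-c["cy"])/c["fy"],1]);o=-R.T@t
    return o+d*(z-o[2])/d[2]
def proj(n,X):
    c=viewer.calibration(n);p=np.array(c["R"])@X+np.array(c["t"])
    return np.array([c["fx"]*p[0]/p[2]+c["cx"],c["fy"]*p[1]/p[2]+c["cy"]])
E
python3 - <<'E'
import numpy as np,cv2
from h import *
t=np.load("top.npy");s=np.load("scene.npy")
a=cv2.resize(t[225:285,205:365,::-1],None,fx=5,fy=5,interpolation=cv2.INTER_CUBIC)
b=cv2.resize(s[205:305,325:425,::-1],None,fx=2.9,fy=2.9,interpolation=cv2.INTER_CUBIC)
b2=np.zeros((290,800,3),np.uint8);b2[:,:290]=b
cv2.imwrite("pics/crop1.png",np.vstack([a,b2]))
for nm,uv,z in(("gauge",(338,259),.04),("c306",(306,240),.054),("c271",(271,261),.054),("tray",(230,244),.03)):print(nm,ray("top",uv,z).round(3))
for nm,uv,z in(("gauge",(398,226),.04),("c306",(360,233),.054),("c271",(360,273),.054)):print(nm,ray("scene",uv,z).round(3))
E
```

```text
gauge [0.421 0.075 0.04 ]
c306 [0.479 0.171 0.054]
c271 [0.418 0.278 0.054]
tray [0.472 0.409 0.03 ]
gauge [0.413 0.09  0.04 ]
c306 [0.473 0.177 0.054]
c271 [0.417 0.286 0.054]
```

View pics/crop1.png

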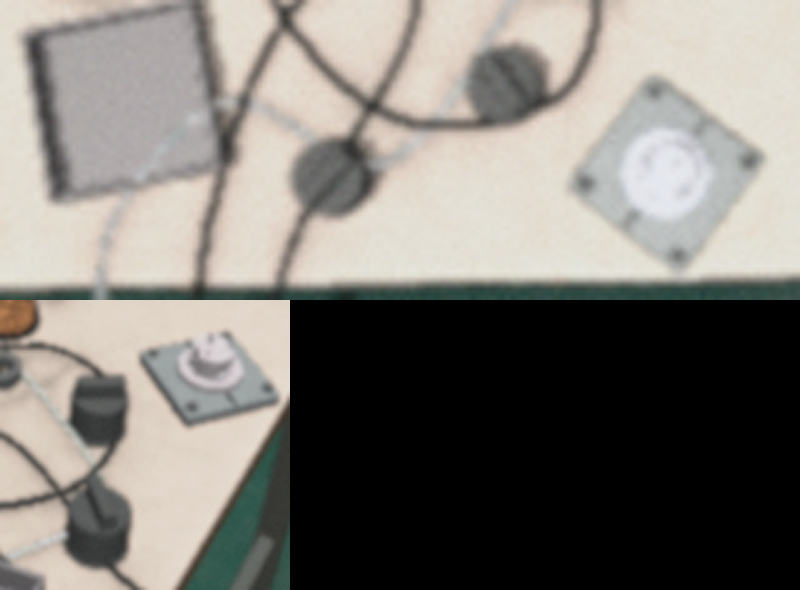

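The crop confirms two dark caps with grip bars, at top px (306.6,241.8) and (271.6,260.6), and the gauge with two marks near (345,251) and (331,269). Next I measure precisely.

Run:
```python
import numpy as np,cv2
from h import *
I={n:np.mean([viewer.snapshot(n).astype(float) for _ in range(6)],0) for n in("top","scene")}
for n in I: np.save("avg_"+n+".npy",I[n])
t=I["top"].astype(np.uint8)
# gauge base: mask by saturation
g=t[225:290,300:370]; hsv=cv2.cvtColor(g,cv2.COLOR_RGB2HSV)
m=((g[...,0].astype(int)-g[...,2])<8).astype(np.uint8)*255
m[50:]*=(np.array(g[50:].max(-1))>110).astype(np.uint8)
m=cv2.morphologyEx(m,cv2.MORPH_OPEN,np.ones((3,3)))
for c in sorted(cv2.findContours(m,0,2)[0],key=cv2.contourArea)[-2:]:
    r=cv2.minAreaRect(c);P=np.array([ray("top",p+[300,225],.014)[:2] for p in cv2.boxPoints(r)])
    e=np.diff(np.vstack([P,P[:1]]),axis=0)
    print("gauge",r[0],cv2.contourArea(c),P.mean(0).round(4),np.linalg.norm(e,axis=1).round(4),np.arctan2(e[:,1],e[:,0]).round(3))
# bright shoulder
sh=cv2.inRange(g,(215,215,220),(255,255,255));M=cv2.moments(sh,True);print("shoulder",M["m00"],ray("top",(M["m10"]/M["m00"]+300,M["m01"]/M["m00"]+225),.03).round(4))
# caps
for nm,(u,v) in(("A",(306,241)),("B",(271,260))):
    w=t[v-14:v+15,u-14:u+15];d=(w.max(-1)<105).astype(np.uint8)
    d=cv2.morphologyEx(d,cv2.MORPH_OPEN,cv2.getStructuringElement(2,(7,7)))
    c=max(cv2.findContours(d,0,2)[0],key=cv2.contourArea);(x,y),r=cv2.minEnclosingCircle(c);M=cv2.moments(c)
    cc=np.array([M["m10"]/M["m00"]+u-14,M["m01"]/M["m00"]+v-14]);print(nm,cc,r,ray("top",cc,.03).round(4),(x+u-14,y+v-14))
# tray
w=t[222:268,205:255];m=((w[...,0].astype(int)-w[...,2])<10).astype(np.uint8)
c=max(cv2.findContours(m,0,2)[0],key=cv2.contourArea);r=cv2.minAreaRect(c);print("tray",r,ray("top",np.array(r[0])+[205,222],.025).round(3))
def crop(n,u,v,h,f):
    w=I[n][v-h:v+h,u-h:u+h,::-1];w=np.clip((w-20)*2.0,0,255).astype(np.uint8)
    return cv2.resize(w,(290,290),interpolation=cv2.INTER_CUBIC)
a=np.hstack([crop("top",306,241,12,0),crop("top",271,260,12,0)]);b=np.hstack([crop("scene",360,241,22,0),crop("scene",359,282,22,0)])
cv2.imwrite("pics/crop2.png",np.vstack([a,b]))
```

```text
gauge (6.0, 17.0) 141.0 [0.4754 0.173 ] [0.0378 0.0438 0.0376 0.0438] [-1.587  3.127  1.555 -0.01 ]
gauge (37.68000411987305, 34.260005950927734) 755.5 [0.4204 0.0749] [0.0886 0.0875 0.088  0.0869] [-0.665 -2.232  2.47   0.917]
shoulder 189.0 [0.4187 0.0778 0.03  ]Traceback (most recent call last):
  File "<stdin>", line 21, in <module>
ValueError: max() iterable argument is empty
```

Run:
```python
import numpy as np,cv2
from h import *
I={n:np.load("avg_"+n+".npy") for n in("top","scene")}
t=I["top"].astype(np.uint8)
for nm,(u,v) in(("A",(306,241)),("B",(271,260))):
    w=t[v-14:v+15,u-14:u+15];print(w[14,14],w[10,14])
    d=(w.max(-1)<160).astype(np.uint8);d=cv2.morphologyEx(d,cv2.MORPH_OPEN,cv2.getStructuringElement(2,(7,7)))
    c=max(cv2.findContours(d,0,2)[0],key=cv2.contourArea);M=cv2.moments(c)
    cc=np.array([M["m10"]/M["m00"]+u-14,M["m01"]/M["m00"]+v-14]);print(nm,cc,cv2.minEnclosingCircle(c)[1],ray("top",cc,.025).round(4))
w=t[222:268,205:255];m=((w[...,0].astype(int)-w[...,2])<10).astype(np.uint8)
c=max(cv2.findContours(m,0,2)[0],key=cv2.contourArea);r=cv2.minAreaRect(c);print("tray",r,ray("top",np.array(r[0])+[205,222],.025).round(3))
def crop(n,u,v,h):
    w=I[n][v-h:v+h,u-h:u+h,::-1];w=np.clip((w-20)*2.0,0,255).astype(np.uint8)
    return cv2.resize(w,(290,290),interpolation=cv2.INTER_CUBIC)
a=np.hstack([crop("top",306,241,12),crop("top",271,260,12)]);b=np.hstack([crop("scene",360,241,22),crop("scene",359,282,22)])
cv2.imwrite("pics/crop2.png",np.vstack([a,b]))
```

```text
[95 97 95] [90 91 89]
A [306.16006601 241.67574257] 8.946653366088867 [0.4758 0.1721 0.025 ]
[95 95 94] [101 102 100]
B [271.79436153 259.53814262] 9.013978004455566 [0.4223 0.2792 0.025 ]
tray ((27.69230842590332, 22.961536407470703), (36.2814826965332, 42.16496658325195), 78.69007110595703) [0.469 0.401 0.025]
```

View pics/crop2.png

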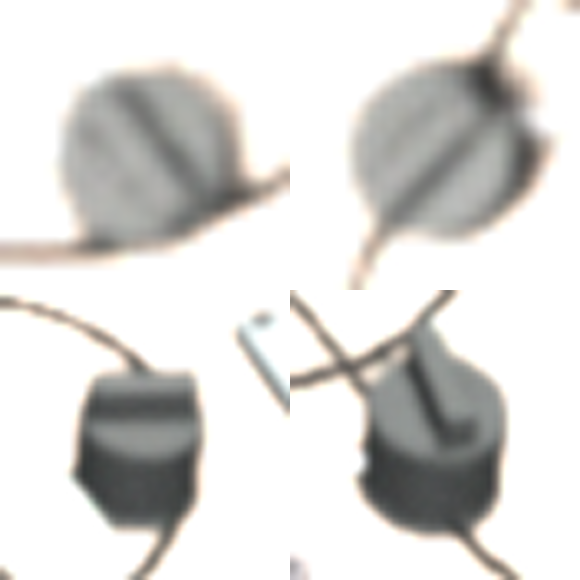

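Crop 2: A's bar edge runs (115,85)→(210,195), so its yaw is about 0.71. B's bar edge runs (385,215)→(490,120), so its yaw is about −0.835. Both sit flat with the mouth down. A is at about (0.476,0.172), B at about (0.421,0.279), and the gauge at (0.420,0.0755) with yaw −0.665. All sizes are consistent. I'll try A first.

```bash
cat > go.py <<'E'
import sys,numpy as np
from bench import robot
from scipy.spatial.transform import Rotation as Ro
# usage: go.py x y z yaw -> units in tool axes
o=robot.get_obs();R=Ro.from_euler("xyz",o["ee_rot"])
print("t%.2f"%o["time"],"pos",o["tool_pos"].round(4),"rpy",o["ee_rot"].round(3),"q6 %.2f"%o["joint_positions"][5],"F",o["wrist_force"].round(1),"T",o["wrist_torque"].round(2),"w %.4f"%o["width"])
if len(sys.argv)>4:
    x,y,z,w=map(float,sys.argv[1:5])
    d=R.inv().apply(np.array([x,y,z])-o["tool_pos"])/.2
    G=Ro.from_euler("xyz",[np.pi,0,w]);r=(R.inv()*G).as_rotvec()/np.radians(30)
    print("units",d.round(3),r.round(3))
E
python3 -m handwheel '[[0.85,-0.85,0,0,0,0],[0.85,-0.85,0,0,0,0],[0.85,-0.85,0,0,0,0],[0.85,-0.85,0,0,0,0],[0.85,-0.85,0,0,0,0],[0.85,-0.85,0,0,0,0]]' 0
python3 -m handwheel '[[0.85,-0.85,0,0,0,0],[0.85,-0.85,0,0,0,0],[0.85,-0.85,0,0,0,0],[0.85,-0.85,0,0,0,0],[0.85,-0.85,0,0,0,0],[0.85,-0.85,0,0,0,0]]'
python3 -m handwheel '[[0.83,-0.85,0.4,0,0,-0.535],[0.83,-0.85,0.4,0,0,-0.535],[0.83,-0.85,0.4,0,0,-0.535],[0.83,-0.85,0.4,0,0,-0.535],[0.83,-0.85,0.4,0,0,-0.535],[0.83,-0.85,0.4,0,0,-0.535],[0.83,-0.85,0.4,0,0,-0.535],[0.83,-0.85,0.4,0,0,-0.535]]'
python3 go.py .476 .172 .041 .71
```

```text
time: 1.2
tool_pos: [0.3134, -0.272, 0.2058]
ee_rot: [3.141, -0.001, 0.431]
wrist_force: [0.3, 0.0, 0.2]
width: 0.0575
finger_force: 0.0
time: 1.7
tool_pos: [0.397, -0.0464, 0.2059]
ee_rot: [3.141, -0.002, 0.431]
wrist_force: [1.2, -1.6, -0.2]
width: 0.0468
finger_force: 0.0
time: 2.37
tool_pos: [0.4759, 0.1758, 0.1239]
ee_rot: [-3.14, 0.003, 0.714]
wrist_force: [-0.3, -0.9, -0.1]
width: 0.0472
finger_force: 0.0
t2.37 pos [0.4759 0.1758 0.1239] rpy [-3.14e+00  3.00e-03  7.14e-01] q6 1.10 F [-0.3 -0.9 -0.1] T [-0.04  0.03  0.01] w 0.0472
units [-0.011  0.015  0.414] [-0.002  0.006  0.007]
```

```bash
python3 -m handwheel '[[-0.01,0.015,0.2,0,0,0],[-0.01,0.015,0.3,0,0,0],[-0.01,0.015,0.4,0,0,0],[-0.01,0.015,0.41,0,0,0],[-0.01,0.015,0.41,0,0,0]]' 0
python3 -m handwheel '[[0,0,0,0,0,0],[0,0,0,0,0,0],[0,0,0,0,0,0],[0,0,0,0,0,0],[0,0,0,0,0,0],[0,0,0,0,0,0]]' 1
python3 go.py .476 .172 .041 .71
```

```text
time: 2.78
tool_pos: [0.4764, 0.1694, 0.0432]
ee_rot: [-3.141, 0.002, 0.708]
wrist_force: [0.8, 0.2, 0.4]
width: 0.0465
finger_force: 0.0
time: 3.28
tool_pos: [0.4772, 0.1711, 0.044]
ee_rot: [-3.142, -0.001, 0.71]
wrist_force: [-0.8, 0.7, 2.1]
width: 0.0118
finger_force: 30.0
t3.28 pos [0.4772 0.1711 0.044 ] rpy [-3.142e+00 -1.000e-03  7.100e-01] q6 1.09 F [-0.8  0.7  2.1] T [0.08 0.12 0.02] w 0.0118
units [-0.002 -0.007  0.015] [-0.    -0.001  0.   ]
```

```bash
python3 -m handwheel '[[0,0,-0.2,0,0,0],[0,0,-0.38,0,0,0],[-0.2,0.07,-0.38,0,0,-0.048],[-0.4,0.14,-0.38,0,0,-0.048],[-0.527,0.18,-0.38,0,0,-0.048],[-0.527,0.18,-0.38,0,0,-0.048],[-0.527,0.18,-0.38,0,0,-0.048],[-0.527,0.18,-0.38,0,0,-0.048]]'
python3 go.py .4205 .0748 .084 .735
python3 - <<'E'
import cv2,numpy as np
from h import *
s=viewer.snapshot("scene");t=viewer.snapshot("top")
a=cv2.resize(s[150:270,340:460,::-1],(500,500),interpolation=cv2.INTER_CUBIC)
b=cv2.resize(t[220:290,295:365,::-1],(300,300),interpolation=cv2.INTER_CUBIC)
c=np.zeros((500,800,3),np.uint8);c[:,:500]=a;c[:300,500:]=b
cv2.imwrite("pics/lift.png",c)
E
```

```text
time: 3.95
tool_pos: [0.4209, 0.0752, 0.1195]
ee_rot: [3.142, -0.001, 0.735]
wrist_force: [-0.1, 0.5, -1.2]
width: 0.0116
finger_force: 30.0
t3.95 pos [0.4209 0.0752 0.1195] rpy [ 3.142e+00 -1.000e-03  7.350e-01] q6 0.88 F [-0.1  0.5 -1.2] T [-0.02 -0.06  0.03] w 0.0116
units [-0.003  0.     0.177] [ 0.    -0.002 -0.   ]
```

View pics/lift.png

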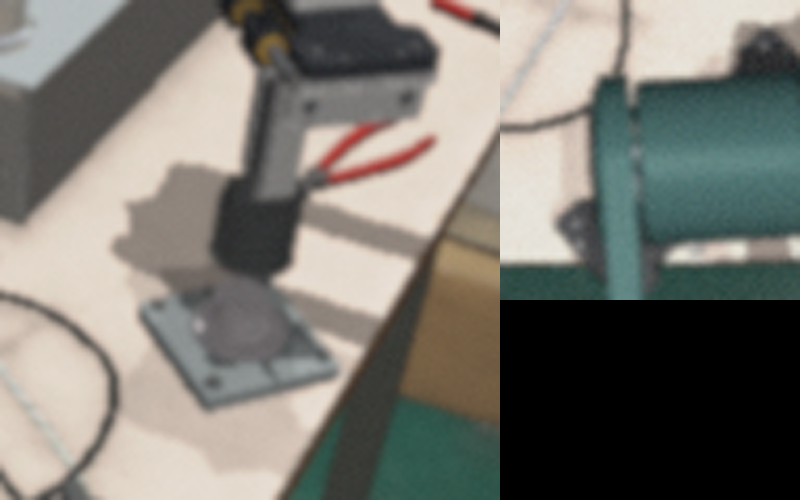

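The cap is held upright above the gauge: cap at crop (255,230), gauge at (245,340).

```bash
python3 -m handwheel '[[0,0,0.08,0,0,0],[0,0,0.16,0,0,0],[0,0,0.175,0,0,0],[0,0,0.18,0,0,0],[0,0,0.18,0,0,0]]'
python3 -m handwheel '[[0,0,0.01,0,0,0],[0,0,0.02,0,0,0],[0,0,0.02,0,0,0]]'
python3 go.py .4205 .0748 .071 .735
```

```text
time: 4.47
tool_pos: [0.4209, 0.0754, 0.0835]
ee_rot: [-3.141, 0.0, 0.736]
wrist_force: [0.3, -0.2, -0.7]
width: 0.0115
finger_force: 30.0
time: 4.72
tool_pos: [0.421, 0.075, 0.0798]
ee_rot: [3.141, -0.001, 0.735]
wrist_force: [0.3, 0.2, -0.9]
width: 0.0119
finger_force: 30.0
t4.72 pos [0.421  0.075  0.0798] rpy [ 3.141e+00 -1.000e-03  7.350e-01] q6 0.88 F [ 0.3  0.2 -0.9] T [ 0.03 -0.1   0.07] w 0.0119
units [-0.002 -0.001  0.044] [ 0.001 -0.001  0.   ]
```

No contact force yet. Continuing in 2 mm steps.

```bash
for i in 1; do
python3 -m handwheel '[[0,0,0.01,0,0,0],[0,0,0.01,0,0,0]]' | grep -E "pos|force"
python3 -m handwheel '[[0,0,0.01,0,0,0],[0,0,0.01,0,0,0]]' | grep -E "pos|force"
python3 -m handwheel '[[0,0,0.01,0,0,0],[0,0,0.01,0,0,0]]' | grep -E "pos|force"
done
```

```text
tool_pos: [0.4207, 0.0746, 0.0775]
wrist_force: [0.3, -0.4, -0.3]
finger_force: 30.0
tool_pos: [0.4204, 0.0747, 0.0751]
wrist_force: [0.2, -0.4, -0.4]
finger_force: 30.0
tool_pos: [0.4204, 0.0747, 0.073]
wrist_force: [0.3, -1.1, -1.2]
finger_force: 30.0
```

```bash
python3 -m handwheel '[[0,0,0.005,0,0,0],[0,0,0.01,0,0,0]]' | grep -E "pos|force"
python3 -m handwheel '[[0,0,0.005,0,0,0],[0,0,0.005,0,0,0]]' | grep -E "pos|force"
```

```text
tool_pos: [0.4206, 0.0747, 0.0714]
wrist_force: [-1.2, -1.1, 0.0]
finger_force: 30.0
tool_pos: [0.4206, 0.0747, 0.0703]
wrist_force: [0.5, -1.0, -1.5]
finger_force: 30.0
```

```bash
python3 -m handwheel '[[0,0,0,0,0,0.1],[0,0,0,0,0,0.19],[0,0,0,0,0,0.19]]' >/dev/null; python3 go.py
python3 -m handwheel '[[0,0,0,0,0,0.1],[0,0,0.0027,0,0,0.19],[0,0,0.0027,0,0,0.19]]'>/dev/null; python3 go.py
python3 -m handwheel '[[0,0,0.0027,0,0,0.1],[0,0,0.0027,0,0,0.19],[0,0,0.0027,0,0,0.19]]'>/dev/null; python3 go.py
```

```text
t5.80 pos [0.4208 0.0747 0.0704] rpy [3.141 0.    0.635] q6 0.98 F [ 0.3 -1.8 -0.9] T [-0.35 -0.07  0.03] w 0.0115
t6.05 pos [0.4206 0.0748 0.0699] rpy [3.141 0.    0.536] q6 1.08 F [-0.1 -1.1 -0.9] T [-0.34 -0.    0.11] w 0.0115
t6.30 pos [0.4205 0.0749 0.0693] rpy [3.142 0.    0.438] q6 1.18 F [-0.7 -1.4 -1.7] T [-0.28  0.05  0.03] w 0.0120
```

```bash
python3 -m handwheel '[[0,0,0.0027,0,0,0.1],[0,0,0.0027,0,0,0.15],[0,0,0.0027,0,0,0.15]]' >/dev/null; python3 go.py
python3 -m handwheel '[[0,0,0.0022,0,0,0.1],[0,0,0.0022,0,0,0.15],[0,0,0.0022,0,0,0.15]]'>/dev/null; python3 go.py
python3 -m handwheel '[[0,0,0.0022,0,0,0.1],[0,0,0.0022,0,0,0.15],[0,0,0.0022,0,0,0.15]]'>/dev/null; python3 go.py
```

```text
t6.55 pos [0.4205 0.0749 0.0688] rpy [-3.142  0.     0.36 ] q6 1.25 F [ 0.2 -1.4 -1.9] T [-0.3   0.01 -0.01] w 0.0116
t6.80 pos [0.4206 0.0749 0.0684] rpy [-3.142  0.     0.282] q6 1.33 F [-0.3 -0.4 -2. ] T [-0.24  0.08 -0.01] w 0.0113
t7.05 pos [0.4206 0.0749 0.0679] rpy [-3.142  0.     0.203] q6 1.41 F [-0.1 -0.9 -0.7] T [-0.24 -0.04 -0.05] w 0.0115
```

```bash
python3 -m handwheel '[[0,0,0.0022,0,0,0.06],[0,0,0.0022,0,0,0.1],[0,0,0.0022,0,0,0.1]]' >/dev/null; python3 go.py
python3 -m handwheel '[[0,0,0.0015,0,0,0.06],[0,0,0.0015,0,0,0.1],[0,0,0.0015,0,0,0.1]]'>/dev/null; python3 go.py
python3 -m handwheel '[[0,0,0.0015,0,0,0.06],[0,0,0.0015,0,0,0.1],[0,0,0.0015,0,0,0.1]]'>/dev/null; python3 go.py
```

```text
t7.30 pos [0.4206 0.0749 0.0675] rpy [-3.142  0.     0.15 ] q6 1.46 F [ 0.4 -1.8 -1. ] T [-0.22  0.02  0.03] w 0.0112
t7.55 pos [0.4207 0.075  0.0673] rpy [-3.141 -0.     0.097] q6 1.52 F [ 0.4 -0.2 -1.3] T [-0.16 -0.01  0.01] w 0.0115
t7.80 pos [0.4208 0.075  0.0672] rpy [-3.141e+00 -1.000e-03  4.400e-02] q6 1.57 F [-0.2  0.5  0.4] T [-0.11  0.02  0.06] w 0.0113
```

```bash
python3 -m handwheel '[[0,0,0.0015,0,0,0.06],[0,0,0.0015,0,0,0.1],[0,0,0.0015,0,0,0.1]]' >/dev/null; python3 go.py
python3 -m handwheel '[[0,0,0.0015,0,0,0.06],[0,0,0.0015,0,0,0.1],[0,0,0.0015,0,0,0.1]]'>/dev/null; python3 go.py
python3 -m handwheel '[[0,0,0.0015,0,0,0.06],[0,0,0.0015,0,0,0.1],[0,0,0.0015,0,0,0.1]]'>/dev/null; python3 go.py
```

```text
t8.05 pos [0.421  0.0751 0.0671] rpy [-3.141e+00 -1.000e-03 -8.000e-03] q6 1.62 F [0.2 1.2 2.4] T [-0.03  0.12  0.15] w 0.0121
t8.30 pos [0.4211 0.0752 0.067 ] rpy [-3.141e+00 -1.000e-03 -6.000e-02] q6 1.67 F [-0.5  0.5  4. ] T [0.04 0.1  0.15] w 0.0117
t8.55 pos [0.4212 0.0753 0.0669] rpy [-3.141e+00 -2.000e-03 -1.120e-01] q6 1.73 F [0.4 1.2 5.1] T [0.11 0.27 0.3 ] w 0.0118
```

```bash
python3 -m handwheel '[[0,0,0.0015,0,0,0.06],[0,0,0.0015,0,0,0.1],[0,0,0.0015,0,0,0.1]]' >/dev/null; python3 go.py
python3 -m handwheel '[[0,0,0.0015,0,0,0.06],[0,0,0.0015,0,0,0.1],[0,0,0.0015,0,0,0.1]]'>/dev/null; python3 go.py
```

```text
t8.80 pos [0.4213 0.0754 0.0669] rpy [-3.14e+00 -2.00e-03 -1.64e-01] q6 1.78 F [-0.4  1.2  6.3] T [0.21 0.33 0.35] w 0.0117
t9.05 pos [0.4214 0.0756 0.0668] rpy [-3.14e+00 -2.00e-03 -2.17e-01] q6 1.83 F [-0.8  0.9  7.2] T [0.28 0.38 0.43] w 0.0117
```

```bash
python3 -m handwheel '[[0,0,-0.003,0,0,0],[0,0,-0.005,0,0,0],[0,0,-0.005,0,0,0]]' >/dev/null; python3 go.py
python3 - <<'E'
import cv2,numpy as np
from h import *
s=np.mean([viewer.snapshot("scene").astype(float) for _ in range(4)],0)
a=cv2.resize(np.clip(s[190:250,370:430,::-1]*1.5,0,255).astype(np.uint8),(560,560),interpolation=cv2.INTER_CUBIC)
cv2.imwrite("pics/turn.png",a)
E
```

```text
t9.30 pos [0.4212 0.0755 0.0669] rpy [-3.14e+00 -1.00e-03 -2.17e-01] q6 1.83 F [0.8 2.7 4.5] T [ 0.47 -0.05  0.41] w 0.0120
```

View pics/turn.png

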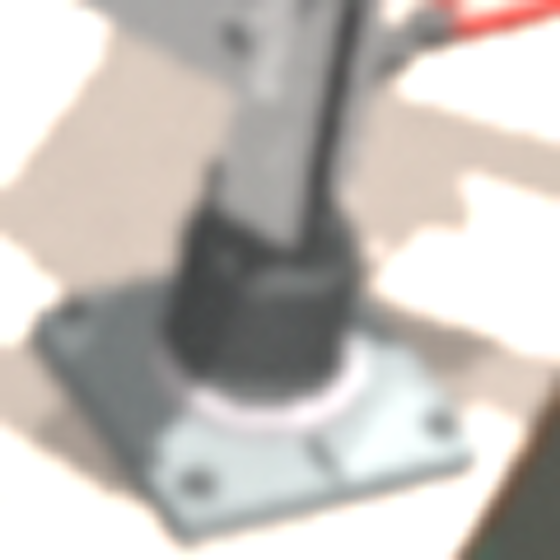

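```bash
python3 -m handwheel '[[0,0,0,0,0,-0.05],[0,0,0,0,0,-0.05]]' >/dev/null; python3 go.py
python3 -m handwheel '[[0,0,0,0,0,-0.05],[0,0,0,0,0,-0.05]]' >/dev/null; python3 go.py
python3 -m handwheel '[[0,0,0,0,0,-0.1],[0,0,0,0,0,-0.1]]' >/dev/null; python3 go.py
python3 -m handwheel '[[0,0,0,0,0,0.1],[0,0,0,0,0,0.2],[0,0,0,0,0,0.2]]' >/dev/null; python3 go.py
```

```text
t9.67 pos [0.4212 0.0754 0.0669] rpy [-3.14e+00 -1.00e-03 -1.91e-01] q6 1.81 F [1.3 3.6 4.5] T [ 0.58 -0.1   0.31] w 0.0115
t9.83 pos [0.4212 0.0754 0.067 ] rpy [-3.14e+00 -1.00e-03 -1.65e-01] q6 1.78 F [1.1 3.9 4.5] T [ 0.62 -0.11  0.17] w 0.0117
t10.00 pos [0.4211 0.0753 0.067 ] rpy [-3.14e+00 -1.00e-03 -1.13e-01] q6 1.73 F [0.2 2.7 6. ] T [ 0.56 -0.06  0.04] w 0.0117
t10.25 pos [0.4213 0.0754 0.0669] rpy [-3.14e+00 -1.00e-03 -2.19e-01] q6 1.83 F [1.4 4.1 5.7] T [ 0.69 -0.1   0.41] w 0.0118
```

```bash
python3 -m handwheel '[[0,-0.003,-0.003,0,0,-0.2],[0,-0.004,-0.005,0,0,-0.3],[0,-0.004,-0.005,0,0,-0.3]]' >/dev/null; python3 go.py
python3 -m handwheel '[[0,-0.003,-0.003,0,0,0],[0,-0.003,-0.003,0,0,0]]' >/dev/null; python3 go.py
python3 -m handwheel '[[0,0,0,0,0,0.1],[0,0,0,0,0,0.1]]' >/dev/null; python3 go.py
python3 -m handwheel '[[0,0,0,0,0,0.1],[0,0,0,0,0,0.1]]' >/dev/null; python3 go.py
python3 -m handwheel '[[0,0,0,0,0,0.1],[0,0,0,0,0,0.1]]' >/dev/null; python3 go.py
```

```text
t10.50 pos [0.4208 0.0753 0.0671] rpy [ 3.141 -0.    -0.061] q6 1.68 F [1.2 0.9 0.8] T [ 0.17 -0.21  0.04] w 0.0115
t10.67 pos [0.4207 0.0753 0.0672] rpy [ 3.14   0.    -0.063] q6 1.68 F [ 3.9 -0.5 -2.4] T [-0.34 -0.68  0.06] w 0.0116
t10.83 pos [0.4208 0.0755 0.0672] rpy [ 3.14   0.    -0.115] q6 1.73 F [ 2.6 -1.  -3.9] T [-0.39 -0.76  0.31] w 0.0116
t11.00 pos [0.4207 0.0757 0.0673] rpy [ 3.14   0.    -0.166] q6 1.78 F [ 4.1  0.2 -3.9] T [-0.3  -0.72  0.27] w 0.0118
t11.17 pos [0.4208 0.076  0.0674] rpy [ 3.141  0.    -0.217] q6 1.83 F [ 5.3 -0.2 -4.4] T [-0.26 -0.85  0.36] w 0.0116
```

```bash
python3 -m handwheel '[[0,0,0.004,0,0,-0.2],[0,0,0.004,0,0,-0.35],[0,0,0.004,0,0,-0.35]]' >/dev/null; python3 go.py
python3 -m handwheel '[[0,0,0,0,0,0],[0,0,0,0,0,0],[0,0,0,0,0,0]]' 0.5 >/dev/null; python3 go.py .4206 .0749 .067 -.035
python3 - <<'E'
import cv2,numpy as np
from h import *
s=np.mean([viewer.snapshot("scene").astype(float) for _ in range(4)],0)
np.save("turn2.npy",s)
E
```

```text
t11.42 pos [0.4203 0.0758 0.0672] rpy [ 3.141e+00  1.000e-03 -3.200e-02] q6 1.65 F [ 1.5 -1.7 -1. ] T [-0.41 -0.23  0.13] w 0.0117
t11.67 pos [0.4201 0.0765 0.0671] rpy [-3.141e+00  2.000e-03 -3.500e-02] q6 1.65 F [-0.   0.7 -0.2] T [0.02 0.04 0.05] w 0.0230
units [0.003 0.008 0.   ] [-0.001  0.003 -0.001]
```

```bash
python3 -m handwheel '[[0.003,0.007,0,0,0,0],[0.003,0.007,0,0,0,0]]' >/dev/null; python3 go.py
python3 -m handwheel '[[0,0,0,0,0,0],[0,0,0,0,0,0],[0,0,0,0,0,0],[0,0,0,0,0,0]]' 1 >/dev/null; python3 go.py
python3 -m handwheel '[[0,0,0,0,0,0.1],[0,0,0,0,0,0.1]]' >/dev/null; python3 go.py
python3 -m handwheel '[[0,0,0,0,0,0.1],[0,0,0,0,0,0.1]]' >/dev/null; python3 go.py
```

```text
t12.03 pos [0.4214 0.0747 0.0672] rpy [ 3.141  0.    -0.035] q6 1.65 F [-0.5 -0.1 -0.6] T [ 0.05  0.02 -0.01] w 0.0233
t12.37 pos [0.4217 0.076  0.0676] rpy [-3.139e+00 -1.000e-03 -3.400e-02] q6 1.65 F [0.3 3.7 2.4] T [0.96 0.01 0.03] w 0.0114
t12.53 pos [0.4219 0.0759 0.0676] rpy [-3.139e+00 -1.000e-03 -8.800e-02] q6 1.70 F [1.2 4.6 1.4] T [ 1.07 -0.1   0.09] w 0.0118
t12.70 pos [0.4221 0.076  0.0676] rpy [-3.139e+00 -2.000e-03 -1.390e-01] q6 1.75 F [1.7 6.1 1.4] T [ 1.06 -0.21  0.22] w 0.0118
```

```bash
python3 -m handwheel '[[0.002,-0.006,0,0,0,0],[0.002,-0.006,0,0,0,0]]' >/dev/null; python3 go.py
python3 -m handwheel '[[0,0,0,0,0,0.1],[0,0,0,0,0,0.1]]' >/dev/null; python3 go.py
python3 -m handwheel '[[0,0,0,0,0,0.1],[0,0,0,0,0,0.1]]' >/dev/null; python3 go.py
python3 - <<'E'
import cv2,numpy as np
from h import *
s=np.mean([viewer.snapshot("scene").astype(float) for _ in range(3)],0)
f=lambda s:cv2.resize(np.clip(s[192:236,378:422,::-1]*2,0,255).astype(np.uint8),(400,400),interpolation=cv2.INTER_CUBIC)
cv2.imwrite("pics/cmp.png",np.hstack([f(np.load("turn2.npy")),f(s)]))
E
```

```text
t12.87 pos [0.4222 0.0762 0.0675] rpy [-3.141e+00 -1.000e-03 -1.380e-01] q6 1.76 F [0.3 3.3 1.9] T [ 0.7  -0.    0.19] w 0.0118
t13.03 pos [0.4223 0.0763 0.0675] rpy [-3.141e+00 -1.000e-03 -1.920e-01] q6 1.81 F [1.5 4.6 2.8] T [ 0.77 -0.06  0.3 ] w 0.0116
t13.20 pos [0.4225 0.0764 0.0675] rpy [-3.141e+00 -1.000e-03 -2.430e-01] q6 1.86 F [1.9 4.8 2.1] T [ 0.9  -0.17  0.37] w 0.0113
```

View pics/cmp.png

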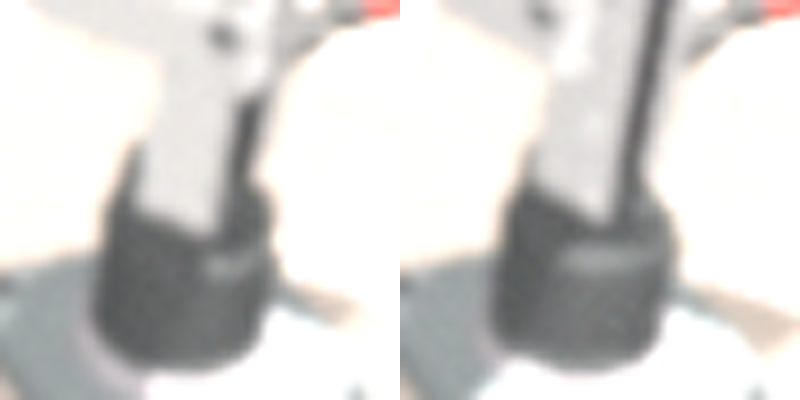

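The cap only springs against something and its rim stays about 23 mm up with no further descent, so A stops short. The picture shows the rim still above the shoulder. I'll turn it back counter-clockwise and lift it off.

```bash
python3 -m handwheel '[[0,0,-0.002,0,0,-0.2],[0,0,-0.004,0,0,-0.4],[0,0,-0.007,0,0,-0.6],[0,0,-0.01,0,0,-0.8],[0,0,-0.012,0,0,-0.9],[0,0,-0.012,0,0,-0.9]]' >/dev/null; python3 go.py .4206 .0752 .069 .226
python3 -m handwheel '[[0,0,-0.003,0,0,-0.2],[0,0,-0.006,0,0,-0.4],[0,0,-0.008,0,0,-0.6],[0,0,-0.008,0,0,-0.6]]' >/dev/null; python3 go.py .4206 .0750 .0715 .6
python3 -m handwheel '[[0,0,-0.002,0,0,-0.15],[0,0,-0.003,0,0,-0.2],[0,0,-0.003,0,0,-0.2]]' >/dev/null; python3 go.py .4206 .0750 .0715 .7
```

```text
t13.85 pos [0.4213 0.075  0.0691] rpy [3.14e+00 2.00e-03 2.29e-01] q6 1.39 F [ 0.1  0.7 -0.1] T [0.22 0.   0.02] w 0.0118
units [-0.003 -0.002  0.   ] [0.003 0.004 0.006]
t14.18 pos [0.4212 0.075  0.0707] rpy [3.141e+00 3.000e-03 5.420e-01] q6 1.07 F [-1.2 -0.3  0.2] T [0.07 0.17 0.03] w 0.0119
units [-0.003 -0.001 -0.004] [ 0.001  0.005 -0.11 ]
t14.43 pos [0.4213 0.0752 0.0713] rpy [3.141e+00 2.000e-03 6.430e-01] q6 0.97 F [-0.5  0.9 -0.2] T [-0.    0.17  0.01] w 0.0114
units [-0.003 -0.001 -0.001] [ 0.     0.005 -0.108]
```

```bash
python3 -m handwheel '[[0,0,0,0,0,-0.1],[0,0,0,0,0,-0.17],[0,0,0,0,0,-0.17]]' >/dev/null; python3 go.py
python3 -m handwheel '[[0,0,-0.01,0,0,0],[0,0,-0.015,0,0,0],[0,0,-0.015,0,0,0]]' >/dev/null; python3 go.py .4206 .0750 .120 .735
```

```text
t14.68 pos [0.4213 0.0756 0.0716] rpy [-3.141e+00  2.000e-03  7.330e-01] q6 0.88 F [-2.2  0.7  0.3] T [ 0.04  0.33 -0.01] w 0.0115
t14.93 pos [0.4214 0.0756 0.0745] rpy [-3.141e+00  2.000e-03  7.340e-01] q6 0.88 F [-1.1 -1.1 -1. ] T [-0.11  0.33 -0.01] w 0.0116
units [-0.005 -0.    -0.228] [-0.001  0.003 -0.002]
```

```bash
python3 -m handwheel '[[0,0,-0.15,0,0,0],[0,0,-0.3,0,0,0],[0,0,-0.3,0,0,0]]' >/dev/null
python3 -m handwheel '[[0.65,-0.535,0,0,0,0],[0.65,-0.535,0,0,0,0],[0.65,-0.535,0,0,0,0],[0.65,-0.535,0,0,0,0],[0.65,-0.535,0,0,0,0]]' >/dev/null
python3 -m handwheel '[[0.65,-0.535,0,0,0,0],[0.65,-0.535,0,0,0,0],[0.65,-0.535,0,0,0,0],[0.65,-0.535,0,0,0,0],[0.65,-0.535,0,0,0,0],[0.65,-0.535,0,0,0,0]]' >/dev/null
python3 go.py .470 .408 .05 .735
python3 - <<'E'
import cv2,numpy as np
from h import *
s=viewer.snapshot("scene");t=viewer.snapshot("top")
a=cv2.resize(s[240:370,250:400,::-1],(450,390),interpolation=cv2.INTER_CUBIC)
b=cv2.resize(t[210:280,195:265,::-1],(350,350),interpolation=cv2.INTER_CUBIC)
c=np.zeros((390,800,3),np.uint8);c[:,:450]=a;c[:350,450:]=b
cv2.imwrite("pics/tray.png",c)
E
```

```text
t16.10 pos [0.4709 0.4104 0.1326] rpy [3.141e+00 3.000e-03 7.370e-01] q6 1.46 F [-0.2 -0.3 -0.9] T [-0.03  0.02 -0.01] w 0.0117
units [-0.01   0.006  0.413] [0.    0.005 0.005]
```

View pics/tray.png

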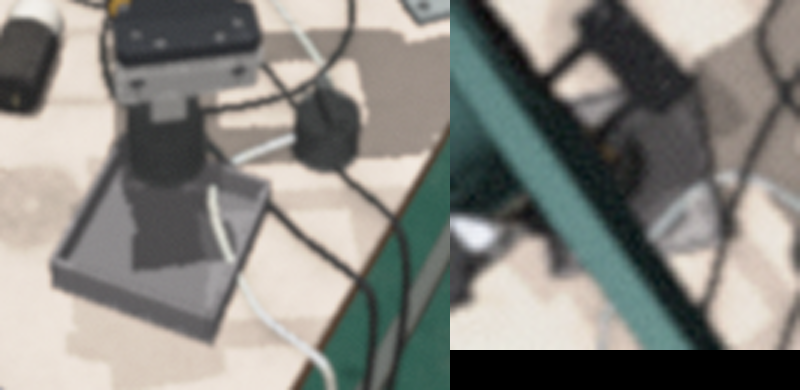

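The scene crop shows cap A above the tray, rim at about (167,175), with the tray centred near (165,240). I lower it.

```bash
python3 -m handwheel '[[-0.005,0.003,0.2,0,0,0],[-0.01,0.006,0.35,0,0,0],[-0.01,0.006,0.39,0,0,0],[-0.01,0.006,0.405,0,0,0],[-0.01,0.006,0.405,0,0,0]]' >/dev/null; python3 go.py .470 .408 .05 .735
python3 -m handwheel '[[0,0,0,0,0,0],[0,0,0,0,0,0],[0,0,0,0,0,0],[0,0,0,0,0,0]]' 0 >/dev/null
python3 -m handwheel '[[0,0,-0.2,0,0,0],[0,0,-0.4,0,0,0],[0,0,-0.42,0,0,0],[0,0,-0.42,0,0,0]]' >/dev/null; python3 go.py .421 .279 .12 2.307
```

```text
t16.62 pos [0.4709 0.4057 0.0542] rpy [3.141 0.    0.734] q6 1.46 F [ 0.1 -0.  -0.7] T [-0.02 -0.02 -0.01] w 0.0115
units [ 0.004 -0.011  0.021] [ 0.     0.    -0.003]
t17.28 pos [0.4729 0.4087 0.1435] rpy [ 3.14  -0.01   0.735] q6 1.46 F [ 0.3  0.4 -0.4] T [-0.03 -0.05  0.01] w 0.0467
units [-0.629  0.307  0.111] [ 0.018 -0.014 -3.002]
```

```bash
python3 -m handwheel '[[-0.63,0.307,0,0,0,-1],[-0.63,0.307,0,0,0,-1],[-0.63,0.307,0,0,0,-1],[-0.63,0.307,0,0,0,-1],[-0.63,0.307,0,0,0,-1]]' >/dev/null
python3 -m handwheel '[[0,0,0,0,0,-1],[0,0,0,0,0,-1],[0,0,0,0,0,-1],[0,0,0,0,0,-1],[0,0,0,0,0,-1]]' >/dev/null
python3 -m handwheel '[[0,0,0,0,0,-1],[0,0,0,0,0,-1],[0,0,0,0,0,-1],[0,0,0,0,0,-1],[0,0,0,0,0,-1],[0,0,0,0,0,-1]]' >/dev/null
python3 go.py .421 .279 .043 2.307
python3 - <<'E'
import cv2,numpy as np
from h import *
s=viewer.snapshot("scene");
a=cv2.resize(s[220:350,260:410,::-1],(690,598),interpolation=cv2.INTER_CUBIC)
cv2.imwrite("pics/b.png",a)
E
```

```text
t18.62 pos [0.4183 0.2772 0.1372] rpy [-3.141 -0.     2.302] q6 -0.26 F [-0.2  0.4 -0. ] T [ 0.01 -0.08  0.01] w 0.0469
units [-0.003  0.017  0.471] [-0.001 -0.001 -0.009]
```

View pics/b.png

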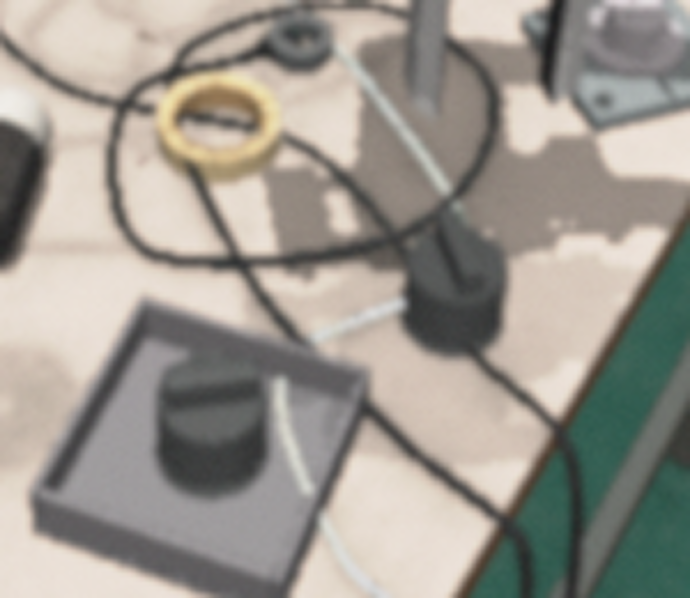

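Cap A stands on the tray floor, near the middle, at about (212,425) in the crop. Cap B is untouched at (455,290). Now I grasp B.

```bash
python3 -m handwheel '[[-0.003,0.017,0.2,0,0,0],[-0.003,0.017,0.38,0,0,0],[-0.003,0.017,0.44,0,0,0],[-0.003,0.017,0.465,0,0,0],[-0.003,0.017,0.465,0,0,0]]' 0 >/dev/null; python3 go.py .421 .279 .043 2.307
python3 -m handwheel '[[0,0,0,0,0,0],[0,0,0,0,0,0],[0,0,0,0,0,0],[0,0,0,0,0,0],[0,0,0,0,0,0],[0,0,0,0,0,0]]' 1 >/dev/null; python3 go.py
python3 -m handwheel '[[0,0,-0.2,0,0,0],[0,0,-0.4,0,0,0],[0,0,-0.4,0,0,-0.2],[0,0,-0.4,0,0,-0.4],[0,0,-0.4,0,0,-0.6],[0,0,-0.4,0,0,-0.8],[0,0,-0.4,0,0,-1],[0,0,-0.4,0,0,-1]]' >/dev/null; python3 go.py .4209 .0752 .1195 3.88
```

```text
t19.08 pos [0.4206 0.2784 0.0439] rpy [-3.139e+00 -1.000e-03  2.304e+00] q6 -0.26 F [-0.8 -0.4  0.6] T [-0.02 -0.09  0.04] w 0.0470
units [0.001 0.004 0.005] [-0.005 -0.001 -0.005]
t19.58 pos [0.4219 0.2789 0.0456] rpy [3.140e+00 1.000e-03 2.306e+00] q6 -0.26 F [0.8 1.2 2. ] T [ 0.09 -0.31  0.03] w 0.0114
t20.25 pos [0.421  0.2785 0.1245] rpy [-3.141 -0.     2.831] q6 -0.79 F [ 0.4  0.1 -1.3] T [ 0.08 -0.16  0.04] w 0.0118
units [-0.31  -0.968  0.026] [-1.000e-03 -1.000e-03 -2.003e+00]
```

```bash
python3 -m handwheel '[[-0.31,-0.968,0,0,0,-1],[-0.31,-0.968,0,0,0,-1],[-0.31,-0.968,0,0,0,-1],[-0.31,-0.968,0,0,0,-1],[-0.31,-0.968,0,0,0,-1],[-0.31,-0.968,0,0,0,-1]]' >/dev/null
python3 -m handwheel '[[0,0,0,0,0,-0.2],[0,0,0,0,0,-0.4],[0,0,0,0,0,-0.6],[0,0,0,0,0,-0.8],[0,0,0,0,0,-1],[0,0,0,0,0,-1],[0,0,0,0,0,-1]]' >/dev/null; python3 go.py .4207 .0752 .084 3.876
```

```text
t21.33 pos [0.4206 0.0753 0.1247] rpy [ 3.141 -0.    -2.411] q6 -2.26 F [-0.8  0.8 -0.7] T [ 0.11 -0.11  0.01] w 0.0113
units [ 0.    -0.001  0.204] [ 0.    -0.    -0.007]
```

```bash
python3 -m handwheel '[[0,0,0.1,0,0,0],[0,0,0.18,0,0,0],[0,0,0.2,0,0,0],[0,0,0.2,0,0,0]]' >/dev/null; python3 go.py
python3 -m handwheel '[[0,0,0.01,0,0,0],[0,0,0.015,0,0,0],[0,0,0.015,0,0,0]]' >/dev/null; python3 go.py
python3 -m handwheel '[[0,0,0.01,0,0,0],[0,0,0.015,0,0,0],[0,0,0.015,0,0,0]]' >/dev/null; python3 go.py
```

```text
t21.67 pos [0.4205 0.0754 0.0842] rpy [ 3.141e+00 -1.000e-03 -2.409e+00] q6 -2.26 F [-0.6 -0.8 -0.5] T [ 0.08 -0.08  0.06] w 0.0115
t21.92 pos [0.421  0.0754 0.0822] rpy [-3.141  0.    -2.407] q6 -2.26 F [ 0.5  0.1 -1.1] T [ 0.15 -0.11  0.09] w 0.0117
t22.17 pos [0.4216 0.0753 0.081 ] rpy [-3.140e+00  1.000e-03 -2.407e+00] q6 -2.26 F [-2.7 -0.3  7.2] T [ 0.07  0.43 -0.  ] w 0.0119
```

```bash
python3 -m handwheel '[[0,0,-0.01,0,0,0],[0,0,-0.01,0,0,0]]' >/dev/null; python3 go.py
python3 -m handwheel '[[0.003,0.003,0,0,0,0],[0.004,0.003,0.005,0,0,0],[0.004,0.003,0.01,0,0,0]]' >/dev/null; python3 go.py
python3 -m handwheel '[[0,0,0.005,0,0,0],[0,0,0.005,0,0,0]]' >/dev/null; python3 go.py
```

```text
t22.33 pos [0.4213 0.0754 0.0815] rpy [-3.141e+00  1.000e-03 -2.407e+00] q6 -2.26 F [-0.2  0.4  1.2] T [ 0.11 -0.13  0.05] w 0.0122
t22.58 pos [0.421  0.0752 0.0808] rpy [-3.139e+00  2.000e-03 -2.407e+00] q6 -2.26 F [-2.  -0.5 12.4] T [ 0.05  0.25 -0.06] w 0.0119
t22.75 pos [0.4213 0.0756 0.0796] rpy [-3.139  0.004 -2.407] q6 -2.26 F [2.1 1.  0.3] T [ 0.38 -0.61 -0.01] w 0.0115
```

```bash
python3 -m handwheel '[[0,0,0.005,0,0,0],[0,0,0.005,0,0,0]]' >/dev/null; python3 go.py
python3 -m handwheel '[[0,0,0.005,0,0,0],[0,0,0.005,0,0,0]]' >/dev/null; python3 go.py
python3 -m handwheel '[[0,0,0.005,0,0,0],[0,0,0.005,0,0,0]]' >/dev/null; python3 go.py
```

```text
t22.92 pos [0.4212 0.0756 0.0772] rpy [-3.140e+00  3.000e-03 -2.407e+00] q6 -2.26 F [3.2 0.9 1.3] T [ 0.37 -1.04  0.  ] w 0.0118
t23.08 pos [0.421  0.0755 0.0761] rpy [-3.140e+00  3.000e-03 -2.407e+00] q6 -2.26 F [5.9 1.3 1.4] T [ 0.45 -1.29  0.02] w 0.0116
t23.25 pos [0.4206 0.0754 0.075 ] rpy [-3.141e+00  1.000e-03 -2.407e+00] q6 -2.26 F [5.3 1.8 1.5] T [ 0.42 -1.4   0.02] w 0.0116
```

```bash
python3 -m handwheel '[[-0.004,-0.004,0.005,0,0,0],[-0.004,-0.004,0.005,0,0,0]]' >/dev/null; python3 go.py
python3 -m handwheel '[[0,0,0.007,0,0,0],[0,0,0.007,0,0,0]]' >/dev/null; python3 go.py
```

```text
t23.42 pos [0.4209 0.0753 0.0736] rpy [ 3.141 -0.    -2.407] q6 -2.26 F [3.8 2.9 2.1] T [ 0.53 -1.11 -0.02] w 0.0117
t23.58 pos [0.4209 0.0753 0.0721] rpy [ 3.141  0.    -2.407] q6 -2.26 F [4.6 3.1 0.8] T [ 0.58 -1.12  0.01] w 0.0119
```

```bash
python3 -m handwheel '[[-0.006,-0.001,0,0,0,0],[-0.006,-0.001,0,0,0,0.1],[-0.006,-0.001,0,0,0,0.19],[-0.006,-0.001,0,0,0,0.19]]' >/dev/null; python3 go.py
python3 -m handwheel '[[0,0,0,0,0,0.1],[0,0,0.0027,0,0,0.19],[0,0,0.0027,0,0,0.19]]' >/dev/null; python3 go.py
python3 -m handwheel '[[0,0,0.0027,0,0,0.1],[0,0,0.0027,0,0,0.19],[0,0,0.0027,0,0,0.19]]' >/dev/null; python3 go.py
```

```text
t23.92 pos [0.4213 0.076  0.0717] rpy [ 3.140e+00 -1.000e-03 -2.507e+00] q6 -2.16 F [ 2.8  2.  -1. ] T [ 0.51 -0.95 -0.01] w 0.0117
t24.17 pos [0.4215 0.0757 0.0713] rpy [ 3.141e+00 -1.000e-03 -2.605e+00] q6 -2.06 F [ 3.7  0.9 -0.9] T [ 0.39 -0.95 -0.03] w 0.0113
t24.42 pos [0.4216 0.0757 0.0709] rpy [-3.142e+00 -1.000e-03 -2.704e+00] q6 -1.96 F [ 4.6  1.8 -1. ] T [ 0.34 -1.02  0.05] w 0.0116
```

```bash
python3 -m handwheel '[[-0.005,-0.002,0.0027,0,0,0.1],[-0.005,-0.002,0.0027,0,0,0.15],[-0.005,-0.002,0.0027,0,0,0.15]]' >/dev/null; python3 go.py
python3 -m handwheel '[[0,0,0.0022,0,0,0.1],[0,0,0.0022,0,0,0.15],[0,0,0.0022,0,0,0.15]]'>/dev/null; python3 go.py
python3 -m handwheel '[[0,0,0.0022,0,0,0.1],[0,0,0.0022,0,0,0.15],[0,0,0.0022,0,0,0.15]]'>/dev/null; python3 go.py
```

```text
t24.67 pos [0.422  0.0756 0.0702] rpy [ 3.141e+00 -3.000e-03 -2.781e+00] q6 -1.89 F [ 2.1  1.3 -0.3] T [ 0.18 -0.65  0.03] w 0.0113
t24.92 pos [0.4222 0.0756 0.0698] rpy [-3.141e+00 -2.000e-03 -2.860e+00] q6 -1.81 F [ 2.   0.1 -0.7] T [ 0.18 -0.62  0.04] w 0.0114
t25.17 pos [0.4223 0.0755 0.0695] rpy [-3.141e+00 -2.000e-03 -2.939e+00] q6 -1.73 F [ 2.2  0.1 -2. ] T [ 0.09 -0.62  0.05] w 0.0113
```

```bash
python3 -m handwheel '[[-0.004,0,0.002,0,0,0.1],[-0.004,0,0.003,0,0,0.15],[-0.004,0,0.003,0,0,0.15]]' >/dev/null; python3 go.py
python3 -m handwheel '[[0,0,0.0022,0,0,0.1],[0,0,0.0022,0,0,0.15],[0,0,0.0022,0,0,0.15]]'>/dev/null; python3 go.py
python3 -m handwheel '[[0,0,0.0022,0,0,0.1],[0,0,0.0022,0,0,0.1]]'>/dev/null; python3 go.py
python3 -m handwheel '[[0,0,0.0015,0,0,0.1],[0,0,0.0015,0,0,0.1]]'>/dev/null; python3 go.py
```

```text
t25.42 pos [0.4228 0.0757 0.0688] rpy [-3.141e+00 -3.000e-03 -3.017e+00] q6 -1.65 F [ 0.3 -0.8 -0.2] T [ 0.03 -0.33  0.02] w 0.0116
t25.67 pos [0.4229 0.0757 0.0685] rpy [-3.141e+00 -2.000e-03 -3.096e+00] q6 -1.57 F [-0.2 -1.4 -0.2] T [-0.09 -0.25 -0.07] w 0.0113
t25.83 pos [0.4231 0.0756 0.0681] rpy [-3.140e+00 -2.000e-03  3.134e+00] q6 -1.52 F [ 0.  -1.6 -0.7] T [-0.17 -0.29 -0.03] w 0.0117
t26.00 pos [0.4234 0.0756 0.0679] rpy [-3.140e+00 -1.000e-03  3.082e+00] q6 -1.47 F [ 1.1 -0.9 -1. ] T [-0.27 -0.29  0.02] w 0.0117
```

```bash
python3 -m handwheel '[[0,0,0.0015,0,0,0.1],[0,0,0.0015,0,0,0.1]]' >/dev/null; python3 go.py
python3 -m handwheel '[[0,0,0.0015,0,0,0.1],[0,0,0.0015,0,0,0.1]]'>/dev/null; python3 go.py
python3 -m handwheel '[[0,0,0.0015,0,0,0.1],[0,0,0.0015,0,0,0.1]]'>/dev/null; python3 go.py
python3 -m handwheel '[[0,0,0.0015,0,0,0.1],[0,0,0.0015,0,0,0.1]]'>/dev/null; python3 go.py
```

```text
t26.17 pos [0.4235 0.0756 0.0677] rpy [-3.14e+00 -1.00e-03  3.03e+00] q6 -1.41 F [ 1.1 -2.6 -1.6] T [-0.42 -0.3   0.04] w 0.0115
t26.33 pos [0.4236 0.0755 0.0674] rpy [-3.14  -0.     2.978] q6 -1.36 F [ 1.2 -3.2 -0.1] T [-0.57 -0.32 -0.  ] w 0.0112
t26.50 pos [0.4237 0.0754 0.0672] rpy [-3.14   0.     2.926] q6 -1.31 F [ 0.1 -2.8 -1. ] T [-0.66 -0.29  0.04] w 0.0117
t26.67 pos [0.4238 0.0754 0.067 ] rpy [-3.14   0.     2.874] q6 -1.26 F [ 1.5 -3.3 -0.3] T [-0.84 -0.3  -0.01] w 0.0114
```

B passed 0.9 rad without resistance, so it is the one that fits. Continuing home.

```bash
python3 -m handwheel '[[-0.001,-0.005,0.003,0,0,0.1],[-0.001,-0.005,0.003,0,0,0.19],[-0.001,-0.005,0.003,0,0,0.19]]' >/dev/null; python3 go.py
python3 -m handwheel '[[0,0,0.003,0,0,0.1],[0,0,0.003,0,0,0.19],[0,0,0.003,0,0,0.19]]'>/dev/null; python3 go.py
python3 -m handwheel '[[0,0,0.0025,0,0,0.1],[0,0,0.0025,0,0,0.15],[0,0,0.0025,0,0,0.15]]'>/dev/null; python3 go.py
python3 -m handwheel '[[0,0,0.0015,0,0,0.1],[0,0,0.0015,0,0,0.1]]'>/dev/null; python3 go.py
```

```text
t26.92 pos [0.4237 0.0749 0.0663] rpy [-3.141  0.     2.774] q6 -1.16 F [ 0.  -2.2 -1.9] T [-0.56 -0.36  0.01] w 0.0117
t27.17 pos [0.4237 0.0746 0.066 ] rpy [-3.14   0.     2.675] q6 -1.06 F [ 0.6 -4.   1. ] T [-0.86 -0.1   0.04] w 0.0118
t27.42 pos [0.4237 0.0743 0.0659] rpy [-3.140e+00  1.000e-03  2.597e+00] q6 -0.98 F [-0.4 -4.5  3.3] T [-1.05  0.06  0.12] w 0.0117
t27.58 pos [0.4239 0.0741 0.0659] rpy [-3.140e+00  2.000e-03  2.544e+00] q6 -0.93 F [-1.3 -5.6  4.2] T [-1.15  0.13  0.09] w 0.0113
```

```bash
python3 -m handwheel '[[-0.003,-0.004,0,0,0,0.05],[-0.003,-0.004,0,0,0,0.1],[-0.003,-0.004,0,0,0,0.1]]' >/dev/null; python3 go.py
python3 -m handwheel '[[0,0,0,0,0,0.05],[0,0,0,0,0,0.05]]'>/dev/null; python3 go.py
```

```text
t27.83 pos [0.4238 0.0738 0.0657] rpy [-3.141e+00  1.000e-03  2.491e+00] q6 -0.88 F [-1.6 -5.   4.7] T [-0.84  0.23  0.07] w 0.0114
t28.00 pos [0.4238 0.0737 0.0657] rpy [-3.141e+00  1.000e-03  2.465e+00] q6 -0.85 F [-1.3 -5.1  4.8] T [-0.85  0.13  0.12] w 0.0118
```

```bash
python3 -m handwheel '[[0,0,0,0,0,0],[0,0,0,0,0,0],[0,0,0,0,0,0],[0,0,0,0,0,0]]' 0 >/dev/null; python3 go.py
python3 -m handwheel '[[0,0,-0.2,0,0,0],[0,0,-0.4,0,0,0],[0,0,-0.6,0,0,0],[0,0,-0.8,0,0,0],[0,0,-0.9,0,0,0],[0,0,-0.9,0,0,0]]' >/dev/null
python3 -m handwheel '[[0.5,-0.5,0,0,0,0],[0.5,-0.5,0,0,0,0],[0.5,-0.5,0,0,0,0],[0.5,-0.5,0,0,0,0],[0.5,-0.5,0,0,0,0]]' >/dev/null;  python3 go.py
python3 - <<'E'
import cv2,numpy as np
from h import *
S={n:np.mean([viewer.snapshot(n).astype(float) for _ in range(4)],0) for n in("scene","top")}
f=lambda s:cv2.resize(np.clip(s[...,::-1]*1.5,0,255).astype(np.uint8),(400,400),interpolation=cv2.INTER_CUBIC)
cv2.imwrite("pics/end.png",np.hstack([f(S["scene"][190:250,370:430]),f(S["top"][235:285,313:363])]))
E
```

```text
t28.33 pos [0.4234 0.0747 0.0645] rpy [ 3.141e+00 -1.000e-03  2.464e+00] q6 -0.85 F [ 0.8 -0.9  0. ] T [ 0.01 -0.15  0.02] w 0.0349
t29.25 pos [0.2806 0.0592 0.244 ] rpy [ 3.141 -0.     2.464] q6 -0.88 F [0.3 0.2 0.8] T [-0.   -0.17  0.03] w 0.0471
```

View pics/end.png

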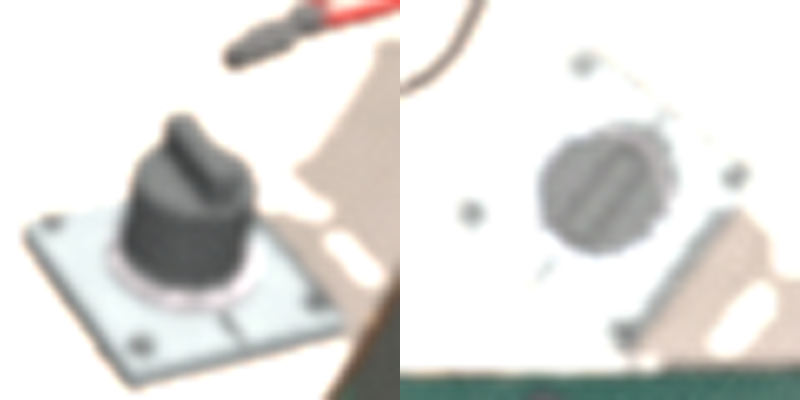

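The bar lines up with the base marks, which sit at (545,270) and (665,118) in the top crop. The rim sits on the shoulder: TCP height minus the grip offset gives 20.1 mm. The disc is centred between the marks.

```bash
python3 -c "
from bench import robot
print(robot.close_job())"
```

```text
the job is handed in; nothing more can be done
None
```

Handed in at about 29 s: the cap that fits is screwed home on the gauge, its rim at about 20 mm with the bar along the marks, and the cap that stopped short stands in the tray; the hand-in gave no verdict.

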